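# Wedge the sprung catch and clear the held tin

## Task

A tin is stuck under the sprung catch of the nest. Stand the tapered wedge in the slot beside the nest, between the fixed post and the catch bar, pushing it all the way down so that it holds the catch open by itself. Then lift the tin out, keeping it upright, set it down gently in the shallow tray, and leave the wedge in place.

Things in the scene. Friction and masses are not known exactly. Their poses are not given: they have to be found in the camera images.
- wedge_center (a point): Centre of the white plastic wedge, 100 mm tall, standing foot down in a black rest (foot 5 mm, rest walls 25 mm above the table), z up. From above 64 mm along x, 30 along y. The foot is 12 mm along x; both x sides flare over the lowest 42 mm to 64 mm, then go straight up. Grip its 30 mm (along y) in the upper 40 mm. 0.15 kg. The paddle 12 mm thick and the round tamper near it are too thin.
- slot (a point): On the nest's base plate, 8 mm above the table: where the wedge's foot centre stands when home, wedge x along this x, z up. The fixed post's face is 32 mm off to -x (post 34 mm wide in y, top 68 mm above the table); the catch bar's face, along y, is 14 mm off to +x when shut, 32 when wedged (bar 26 to 76 mm above the table). The wedge enters from above, foot between post and bar.
- catch (a joint): Travel (m) of the sprung steel catch (bar and lip) along the slot's +x: 0 shut, 0.018 wedged, 0.036 at its stop. The spring shuts it with 2 N at 0, 4.5 N at 0.018. Shut, its lip lies 5 mm above the tin and 10 mm over its rim: the tin cannot be lifted until it is open by 0.012 or more.
- tin_center (a point): Centre of the tin to remove: steel, black lid, 60 mm diameter, 55 mm tall, 0.2 kg, upright in the nest on its 8 mm base plate, between four black corner blocks (tops 23 mm above the table); 100 mm to -y and 22 mm to -x of the slot in the slot's axes. Its sides towards the slot's +y and -y are free for fingers; the lip is at +x. Lifts straight up. The other, loose tins are not wanted.
- tray: Shallow grey square tray, 160 by 160 mm, walls 4 mm thick and 20 mm high, fixed; origin at the centre of its underside on the table, its floor 4 mm above that, z up.
Not all that is in view belongs to the job. What is shaped like the part that bears tin_center but red is not meant.

How it is judged:
On the way, in this order (a step that is already met when the one before it is completed fails the run):
1. the wedge stands fully down in the slot and holds the catch open, let go (value of joint catch above 0.013 m and horizontal distance between wedge_center and slot below 0.025 m and angle between wedge_center's own z axis and vertical below 0.2 rad and contact force between the fingers and wedge below 0.1 N and height (world z) of tin_center below 0.05 m and height (world z) of wedge_center below 0.07 m), for 0.2 s.
2. the tin is lifted clear of the nest while the wedge holds the catch (value of joint catch above 0.012 m and height (world z) of tin_center above 0.07 m), for 0.1 s.
At the end, for the whole second after the job is handed in: The tin stands upright (within 9 degrees) and still on the tray's floor, anywhere inside its walls; the wedge stands in the slot, down to within 12 mm of the base plate, within 25 mm of its home, within 11 degrees of upright, and still holds the catch open by more than 13 mm (x of tin_center in the frame of tray between -0.055 and 0.055 m and y of tin_center in the frame of tray between -0.055 and 0.055 m and height (world z) of tin_center below 0.04 m and angle between tin_center's own z axis and vertical below 0.15 rad and linear speed of tin below 0.02 m/s and value of joint catch above 0.013 m and horizontal distance between wedge_center and slot below 0.025 m and angle between wedge_center's own z axis and vertical below 0.2 rad and height (world z) of wedge_center below 0.07 m); the robot touches nothing.
It fails at once if the tin is tipped by more than 30 degrees (angle between tin_center's own z axis and vertical above 0.52 rad).
It fails at once if the tin is dropped (it falls freely by more than about 30 mm) (linear speed of tin above 0.8 m/s and contact force between the fingers and tin below 0.1 N).
It also fails if it takes over 54 s, if anything falls off the work surface, if the arm or the gripper's body presses on something with over 40 N, if the wrist force passes 120 N, or if a joint passes its speed limit or range.

## Robot

A 6-joint arm with a two-finger parallel gripper is mounted at the origin on the work surface. World frame = base frame: x ahead of the robot, y to its left, z up, the work surface at z = 0. Lengths are in m, angles in rad, forces in N, time in s.
With the tool pointing down it reaches from about 0.3 to 0.85 m from the base axis. Payload 4.2 kg.
Tool frame: the origin (TCP) lies between the finger pads; the fingertips stand 17 mm ahead of it and the grasp point (between the pads) lies 2 mm behind it; z points along the fingers, y is the line along which they close (so a half turn about z gives the same grasp; the last joint's range is limited). The gripper opens to 91 mm and grips with 3 to 60 N. Pads are 32 mm wide; open, the fingers measure 118 mm over their backs; the gripper's body (76 mm by 178 mm) begins 60 mm behind the grasp point.
Start: joints at [-1.221, 0.32, 1.565, -0, 1.257, -0.02], TCP at [0.208, -0.536, 0.201] pointing down, gripper open.
Joint ranges: [-3.11, 3.11], [-0.84, 2.01], [0.21, 2.61], [-1.34, 4.49], [0.05, 2.63], [-2.56, 2.56]. Speed limits (rad/s): [2.57, 2.57, 3.14, 3.14, 3.14, 3.14].

## Interface

Orientations are given as a unit quaternion [x, y, z, w].
In Python, from cell import ctrl, grab_frame, ticket, trace, spot_point gives the robot as it stands. The module is installed in compiled form; this text tells all that it offers.
- The arm moves only by the tool apply_moves, never from a script. Its argument "increments" is a list that holds one entry, the list of rows, each a list of 4 numbers: the shift along the tool's x, y, z in mm, then the turn about the tool's z in rad. In form: [[[dx, dy, dz, spin], ...]]. A call has 1 to 5 rows; each row shifts and turns the commanded pose from where the row before left it, along the tool's axes as they then stand; what a row does not reach is not made up. A row lasts 1/12 s, in which the tool goes at most 41.7 mm and 7.16 degrees, less where a joint would pass 70% of its speed; a pose out of reach is approached as far as the arm can. A call with a gripper value outside its range is refused whole. "jaw" is the finger opening in mm, from 0 to 91.2, set as the call begins (left out, the last holds). The fingers move at their own pace and stop on an object; "squeeze" is the grip in N (left out, the last holds). Time passes only in rows, so rows that do not move let the fingers close. It gives the time, the measured TCP pose, the force, the opening and the grip force at its end, in the units of the state.
- ctrl.get_obs(): the state, without advancing time (a new reading comes with each control period).
- grab_frame(name): name is "scene" or "top" or "wrist"; returns a dict with "img" (420x560x3 uint8, blue, green, red), "mtx" (3x3 intrinsics, pixels), "xyz" and "orientation" of the camera in the world. Camera axes: x right, y down, z forward; pixel columns grow to the right and rows downward; lengths in m; the calibration is good to about 2 mm. A picture is of the moment at which its call begins. There is no depth.
- ticket.finish_job(): hands the job in; it is judged then, once.
Trained networks look in the newest picture that a camera, given by its name, has taken for a name from the list of things; names that differ only in an ending like _2 or _b are one class to them, and where a whole thing is asked for, a point or a joint stands for the part that bears it (a point fixed in the world has none). Each returns a list of dicts, best first, with "score" (0 to 1); they miss things now and then, are a little off and sometimes report something else, mostly with a low value. They report only what shows in the picture. A call takes as long as a camera call. They do not tell look-alikes from the thing itself.
- trace(target, camera): "region" (420x560 bool, what is visible of it) and "rect" ([left, top, width, height] in pixels, round what is visible of it).
- spot_point(target, camera): "pixel" ([column, row] in pixels: a listed point, or the origin of a listed thing).
The state is a dict: "time": time; "joints": joint angles; "dq": joint speeds; "tau": joint torques, N m; "tool_pos": TCP position; "ee_rot": TCP orientation; "wrist_force": force on the tool from outside, world axes, zero at the start; "wrist_torque": the same for the moment, N m; "grip_width": finger opening in m; "finger_force": force on a finger pad.
Only numpy, scipy, OpenCV 4.12 (cv2) and the standard library are available. Lean on these libraries where they do the work, as an engineer would, in place of code of your own. Each camera call takes 0.05 s, during which the arm holds its last target. There are 200 camera calls.

## Working session

There is one attempt and no reset: what is moved stays moved. The work goes in short steps, Python scripts to look and compute and a tool call to move; the robot and the scene stay as the last step left them, time stands still between calls to the robot, and variables do not carry over. Pictures are saved under pics/ and viewed, at most 10 in all, crops included, and the job is handed in when it is done.

Besides the shell and the picture viewer there is one more tool, called as a command line: name --argument value ..., lists and objects as JSON in quotes. apply_moves: Moves the arm, as the interface text tells. Its arguments: {"type":"object","properties":{"increments":{"type":"array"},"jaw":{"type":"number"},"squeeze":{"type":"number"}},"required":["increments"]}

```bash
mkdir -p pics
cat > h.py <<'E'
import numpy as np, cv2
from scipy.spatial.transform import Rotation as R
from cell import ctrl, grab_frame, ticket, trace, spot_point
def ray(f,px,z):
    K=np.array(f["mtx"]);d=np.linalg.inv(K)@[px[0],px[1],1.]
    d=R.from_quat(f["orientation"]).apply(d);o=np.array(f["xyz"])
    return np.round(o+d*(z-o[2])/d[2],4)
def proj(f,P):
    c=R.from_quat(f["orientation"]).inv().apply(np.atleast_2d(P)-np.array(f["xyz"]))
    p=c@np.array(f["mtx"]).T
    return p[:,:2]/p[:,2:]
E
cat > a.py <<'E'
from h import *
for cam in ["top","scene"]:
    f=grab_frame(cam); cv2.imwrite(f"pics/{cam}0.png",f["img"])
    print(cam,np.round(f["xyz"],3),np.round(f["orientation"],3))
    for n,z in [("wedge_center",.055),("slot",.008),("tin_center",.0355),("tray",0)]:
        for r in spot_point(n,cam)[:5]: print(n,round(r["score"],2),np.round(r["pixel"]),ray(f,r["pixel"],z))
o=ctrl.get_obs();print({k:np.round(v,3) for k,v in o.items()})
E
python3 a.py
```

```text
top [ 0.352 -0.017  0.871] [ 0.714 -0.695  0.053 -0.064]
wedge_center 0.63 [144. 132.] [0.6311 0.26   0.055 ]
slot 0.96 [259. 211.] [0.4848 0.0296 0.008 ]
tin_center 0.94 [299. 128.] [ 0.6521 -0.0469  0.0355]
tin_center 0.77 [256. 284.] [0.339  0.0282 0.0355]
tin_center 0.67 [364. 289.] [ 0.3364 -0.1764  0.0355]
tin_center 0.65 [310. 222.] [ 0.4612 -0.0722  0.0355]
tray 0.66 [420. 193.] [ 0.5331 -0.2988  0.    ]
scene [ 0.978 -0.724  0.579] [ 0.837  0.256 -0.151 -0.46 ]
wedge_center 0.84 [411. 169.] [0.6347 0.2651 0.055 ]
slot 0.55 [298. 222.] [0.5015 0.0076 0.008 ]
tin_center 0.89 [175. 230.] [ 0.3449 -0.1826  0.0355]
tin_center 0.79 [244. 190.] [0.3592 0.0138 0.0355]
tin_center 0.6 [259. 224.] [ 0.4669 -0.0771  0.0355]
tray 0.57 [211. 320.] [ 0.5351 -0.3003  0.    ]
{'time': np.float64(0.5), 'joints': array([-1.221,  0.32 ,  1.565,  0.   ,  1.257, -0.02 ]), 'dq': array([-0.003,  0.001, -0.002,  0.001,  0.001,  0.001]), 'tau': array([-2.0000e-03, -4.1200e+01, -2.3204e+01,  7.3000e-02,  3.9000e-02,
       -0.0000e+00]), 'tool_pos': array([ 0.208, -0.536,  0.201]), 'ee_rot': array([0.983, 0.184, 0.   , 0.   ]), 'wrist_force': array([-0.399, -0.246,  0.27 ]), 'wrist_torque': array([0.014, 0.01 , 0.037]), 'finger_force': np.float64(0.0), 'grip_width': np.float64(0.091)}
```

View pics/top0.png

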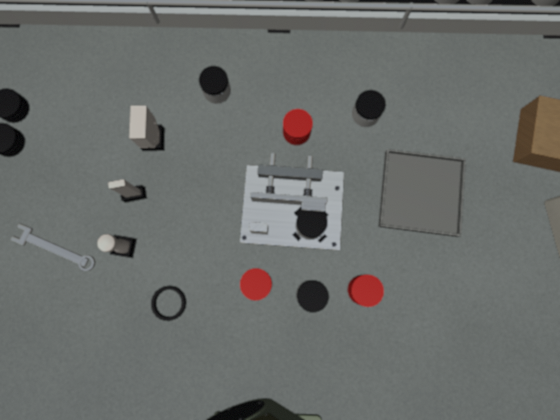

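View pics/scene0.png

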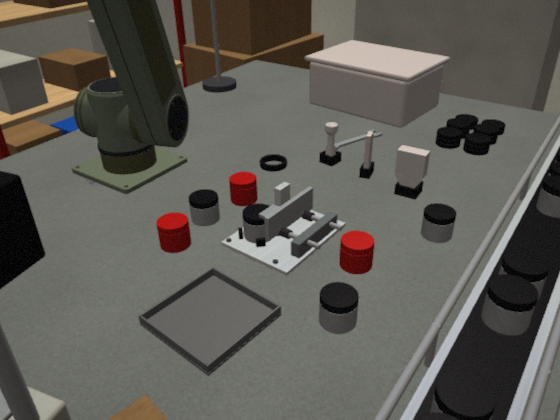

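The nest tin is at (311,222) px in the top view, next to the slot at (259,211). The tall white wedge is at (138,125) and the tray at (420,193). I'm moving above the nest for a close look.

apply_moves --increments '[[[0, 0, -33, 0.123], [0, 0, -33, 0.123], [0, 0, -33, 0.124], [16, -37, 0, 0], [16, -37, 0, 0]]]'

```text
time: 0.92
tool_pos: [0.2403, -0.4635, 0.3017]
ee_rot: [1.0, -0.002, 0.001, 0.002]
wrist_force: [0.8, 0.7, -0.5]
grip_width: 0.0914
finger_force: 0.0
```

apply_moves --increments '[[[16, -37, 0, 0], [16, -37, 0, 0], [16, -37, 0, 0], [16, -37, 0, 0], [16, -37, 0, 0]]]'

```text
time: 1.33
tool_pos: [0.3201, -0.2753, 0.2998]
ee_rot: [1.0, -0.0, 0.0, 0.0]
wrist_force: [1.4, 0.2, 0.1]
grip_width: 0.0915
finger_force: 0.0
```

apply_moves --increments '[[[16, -37, 0, 0], [16, -37, 0, 0], [16, -37, 0, 0], [0, 0, 0, 0], [0, 0, 0, 0]]]'

```text
time: 1.75
tool_pos: [0.3684, -0.1645, 0.2999]
ee_rot: [1.0, 0.003, 0.0, 0.0]
wrist_force: [-0.4, 0.6, -0.5]
grip_width: 0.0911
finger_force: 0.0
```

```bash
cat > b.py <<'E'
from h import *
import sys
tag=sys.argv[1]; f=grab_frame("wrist"); cv2.imwrite(f"pics/{tag}.png",f["img"])
print(np.round(f["xyz"],3),np.round(f["orientation"],3))
for n,z in [("wedge_center",.055),("slot",.008),("tin_center",.0355),("tray",0)]:
    for r in spot_point(n,"wrist")[:3]: print(n,round(r["score"],2),np.round(r["pixel"]),ray(f,r["pixel"],z))
o=ctrl.get_obs();print({k:np.round(o[k],3) for k in ["time","tool_pos","ee_rot","joints"]})
E
python3 b.py w1
```

```text
[ 0.443 -0.164  0.484] [ 0.703 -0.699 -0.094  0.094]
wedge_center 0.43 [207.  91.] [ 0.4623 -0.0781  0.055 ]
slot 0.82 [129.  71.] [0.4879 0.0288 0.008 ]
slot 0.6 [210.  92.] [ 0.4631 -0.0717  0.008 ]
tin_center 0.73 [207.  94.] [ 0.4592 -0.074   0.0355]
tin_center 0.66 [295. 193.] [ 0.3366 -0.1824  0.0355]
tin_center 0.59 [136. 188.] [0.343  0.0236 0.0355]
tray 0.61 [392.  34.] [ 0.5334 -0.3012 -0.    ]
{'time': np.float64(2.0), 'tool_pos': array([ 0.367, -0.167,  0.3  ]), 'ee_rot': array([ 1.   , -0.001, -0.   ,  0.   ]), 'joints': array([-0.456, -0.01 ,  1.721, -0.   ,  1.43 ,  1.118])}
```

apply_moves --increments '[[[20, -36, 0, 0], [20, -36, 0, 0], [20, -36, 0, 0], [20, -36, 0, 0], [20, -3, 0, 0]]]'

```text
time: 2.42
tool_pos: [0.4685, -0.0155, 0.2997]
ee_rot: [1.0, 0.001, 0.0, -0.002]
wrist_force: [-0.5, -0.6, 0.3]
grip_width: 0.0914
finger_force: 0.0
```

```bash
python3 b.py w2
```

```text
[ 0.543 -0.016  0.484] [ 0.702 -0.7   -0.096  0.093]
wedge_center 0.93 [37. 18.] [0.6377 0.2552 0.055 ]
slot 0.72 [249. 147.] [0.4929 0.0297 0.008 ]
tin_center 0.86 [249. 258.] [0.3451 0.03   0.0355]
tin_center 0.77 [331. 178.] [ 0.4572 -0.0775  0.0355]
tin_center 0.65 [308.   4.] [ 0.6572 -0.0442  0.0355]
tray 0.66 [496. 114.] [ 0.5364 -0.2962  0.    ]
{'time': np.float64(2.667), 'tool_pos': array([ 0.467, -0.021,  0.299]), 'ee_rot': array([ 1.   , -0.001, -0.001,  0.   ]), 'joints': array([-0.068,  0.098,  1.607, -0.   ,  1.438,  1.505])}
```

View pics/w2.png

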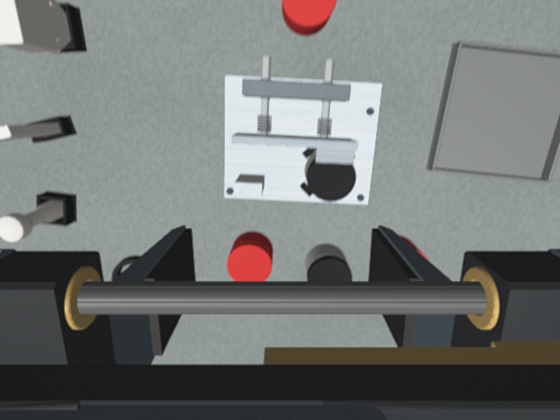

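The picture shows the plate corners at about (225,75), (381,83), (367,204) and (224,199). The post is at (250,185), the bar at (295,142) and the tin at (331,175). Next I'll work out the yaw and overlay the model.

```bash
cat > c.py <<'E'
from h import *
f=grab_frame("wrist")
c=[ray(f,p,.008)[:2] for p in [(225,75),(381,83),(367,204),(224,199)]]
print(c)
for i,j in [(1,0),(2,3)]:
    d=c[j]-c[i];print("yaw of +y edge",np.degrees(np.arctan2(-d[0],d[1])))
for i,j in [(3,0),(2,1)]:
    d=c[j]-c[i];print("yaw of x edge",np.degrees(np.arctan2(d[1],d[0])))
d=ray(f,(232,134),.076)-ray(f,(357,139),.076);print("bar",np.degrees(np.arctan2(-d[0],d[1])))
yaw=np.radians(-1.5)
S=np.array([.487,.0285]); 
import sys
if len(sys.argv)>1: S=np.array(list(map(float,sys.argv[1:3])));yaw=np.radians(float(sys.argv[3]))
Rm=np.array([[np.cos(yaw),-np.sin(yaw)],[np.sin(yaw),np.cos(yaw)]])
img=f["img"].copy();k=4
x0,y0=210,60
big=cv2.resize(img[y0:y0+150,x0:x0+185],None,fx=k,fy=k,interpolation=cv2.INTER_CUBIC)
def line(pts,z,col,closed=False):
    P=[np.r_[S+Rm@np.array(p),z] for p in pts]
    q=((proj(f,P)-[x0,y0]+.5)*k).astype(np.int32)
    cv2.polylines(big,[q],closed,col,1)
line([(-.032,-.017),(-.032,.017)],.068,(0,0,255))
line([(-.032,-.017),(-.032,.017)],.008,(255,0,255))
line([(.014,-.06),(.014,.02)],.076,(0,255,0))
t=np.linspace(0,2*np.pi,40)
line([(-.022+.03*np.cos(a),-.1+.03*np.sin(a)) for a in t],.063,(0,255,255),True)
line([(-.005,0),(.005,0)],.008,(255,0,0));line([(0,-.005),(0,.005)],.008,(255,0,0))
cv2.imwrite("pics/ov.png",big)
E
python3 c.py
```

```text
[array([0.5821, 0.051 ]), array([ 0.5722, -0.1467]), array([ 0.413 , -0.1388]), array([0.4205, 0.0595])]
yaw of +y edge -2.8667415448435527
yaw of +y edge -2.165978936338573
yaw of x edge -3.0109265869891177
yaw of x edge -2.8408647855664775
bar -2.348863752301257
```

View pics/ov.png

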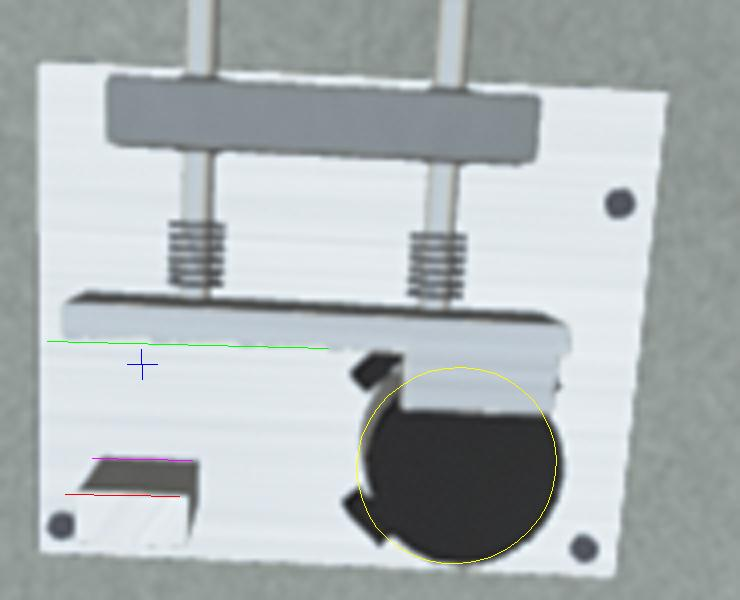

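The overlay fits with yaw about -2.6° and the slot at about (0.4875, 0.026). Post, bar and tin lines are all within 3 mm. Next, the wedge.

apply_moves --increments '[[[17, -34, 0, 0], [17, -34, 0, 0], [17, -34, 0, 0], [17, -34, 0, 0], [17, -34, 0, 0]]]'

```text
time: 3.13
tool_pos: [0.5531, 0.1506, 0.3002]
ee_rot: [1.0, -0.001, 0.0, 0.0]
wrist_force: [0.0, -0.6, 1.0]
grip_width: 0.0911
finger_force: 0.0
```

apply_moves --increments '[[[17, -34, 10, 0], [17, -34, 10, 0], [14, -34, 10, 0], [0, 0, 0, 0]]]'

```text
time: 3.47
tool_pos: [0.6017, 0.2564, 0.2658]
ee_rot: [1.0, 0.001, -0.002, -0.001]
wrist_force: [-0.6, -0.7, -1.8]
grip_width: 0.0913
finger_force: 0.0
```

```bash
python3 b.py w3; python3 c.py .4875 .0262 -2.6 >/dev/null
```

```text
[0.677 0.256 0.45 ] [ 0.702 -0.7   -0.096  0.095]
slot 0.96 [454. 251.] [0.4921 0.0257 0.008 ]
tin_center 0.65 [542. 122.] [ 0.6617 -0.0384  0.0355]
{'time': np.float64(3.717), 'tool_pos': array([0.601, 0.251, 0.271]), 'ee_rot': array([ 1.   , -0.001,  0.001,  0.   ]), 'joints': array([ 0.378,  0.413,  1.247, -0.   ,  1.48 ,  1.951])}
```

View pics/w3.png

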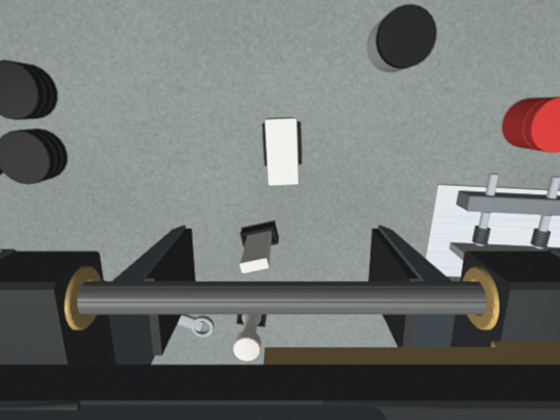

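The wedge's white top face is clear at about (282,152), with its long side along world x. I'll measure it.

Run:
```python
from h import *
f=grab_frame("wrist"); m=(f["img"].min(2)>190).astype(np.uint8)
m[:,:240]=0;m[:,320:]=0;m[:100]=0;m[200:]=0
c=max(cv2.findContours(m,0,1)[0],key=cv2.contourArea)
b=cv2.boxPoints(cv2.minAreaRect(c));P=np.array([ray(f,p,.105) for p in b])
print(b,P,P.mean(0))
e=np.roll(P,-1,0)-P
for v in e:print(np.linalg.norm(v),np.degrees(np.arctan2(v[1],v[0])))
o=ctrl.get_obs();print(o["tool_pos"],R.from_quat(o["ee_rot"]).as_matrix().round(3))
```

```text
[[258.534   119.21268]
 [288.60864 117.78055]
 [291.6833  182.34842]
 [261.60864 183.78055]] [[0.6656 0.2733 0.105 ]
 [0.6669 0.2444 0.105 ]
 [0.6039 0.2411 0.105 ]
 [0.6024 0.2714 0.105 ]] [0.6347  0.25755 0.105  ]
0.02892922397853076 -87.42441744368352
0.06308636936771689 -177.00153286030556
0.030337105992497008 92.83411101630642
0.06322855367632563 1.7219810491877103
[0.60096569 0.25113443 0.27099551] [[ 1.    -0.002  0.002]
 [-0.002 -1.     0.   ]
 [ 0.002 -0.    -1.   ]]
```

apply_moves --increments '[[[34, -6, 0, -0.045], [0, 0, 40, 0], [0, 0, 40, 0], [0, 0, 0, 0], [0, 0, 0, 0]]]'

```text
time: 4.23
tool_pos: [0.6337, 0.2574, 0.1882]
ee_rot: [1.0, 0.022, -0.002, 0.001]
wrist_force: [0.9, 0.3, 1.1]
grip_width: 0.0912
finger_force: 0.0
```

Run:
```python
from h import *
o=ctrl.get_obs();p=o["tool_pos"];M=R.from_quat(o["ee_rot"])
print(p,np.degrees(np.arctan2(M.as_matrix()[1,0],M.as_matrix()[0,0])),1000*M.inv().apply(np.array([.6347,.2575,.088])-p))
```

```text
[0.63365561 0.25738674 0.18822889] 2.5050101922835175 [  1.5241173   -0.24227487 100.22251483]
```

apply_moves --increments '[[[1, 0, 35, 0], [0, 0, 35, 0], [0, 0, 30, 0], [0, 0, 0, 0], [0, 0, 0, 0]]]'

```text
time: 4.65
tool_pos: [0.637, 0.259, 0.0918]
ee_rot: [1.0, 0.022, 0.001, -0.0]
wrist_force: [-0.6, 0.1, 1.3]
grip_width: 0.0909
finger_force: 0.0
```

apply_moves --increments '[[[0, 0, 0, 0], [0, 0, 0, 0], [0, 0, 0, 0], [0, 0, 0, 0], [0, 0, 0, 0]]]' --jaw 15 --squeeze 40

```text
time: 5.07
tool_pos: [0.6365, 0.259, 0.0909]
ee_rot: [1.0, 0.022, 0.001, -0.0]
wrist_force: [0.4, 0.0, -0.5]
grip_width: 0.0606
finger_force: 0.0
```

apply_moves --increments '[[[0, 0, 0, 0], [0, 0, 0, 0], [0, 0, 0, 0], [0, 0, 0, 0], [0, 0, 0, 0]]]'

```text
time: 5.48
tool_pos: [0.636, 0.2588, 0.0895]
ee_rot: [1.0, 0.022, -0.0, 0.0]
wrist_force: [-0.1, -0.9, -0.7]
grip_width: 0.029
finger_force: 40.0
```

apply_moves --increments '[[[0, 0, -20, 0], [0, 0, -28, 0], [0, 0, -28, 0], [0, 0, -29, 0.045], [0, 0, 0, 0.045]]]'

```text
time: 5.9
tool_pos: [0.6389, 0.26, 0.2015]
ee_rot: [1.0, -0.024, 0.005, -0.002]
wrist_force: [0.9, 0.1, 0.1]
grip_width: 0.0289
finger_force: 40.0
```

```bash
cat > d.py <<'E'
from h import *
import sys
t=np.array(list(map(float,sys.argv[1:4])))
o=ctrl.get_obs();p=o["tool_pos"];M=R.from_quat(o["ee_rot"])
print(o["time"],p,np.degrees(np.arctan2(M.as_matrix()[1,0],M.as_matrix()[0,0])),(1000*M.inv().apply(t-p)).round(1),o["grip_width"],o["finger_force"])
E
python3 d.py .4908 .0265 .195
```

```text
5.9 [0.63892312 0.25995988 0.20150118] -2.7113445327565846 [-137.   240.2    3.9] 0.02892785681384886 39.99146819114685
```

apply_moves --increments '[[[-15, 26, 0, 0], [-20, 36, 0, 0], [-20, 36, 0, 0], [-20, 36, 0, 0], [-20, 36, 0, 0]]]'

```text
time: 6.32
tool_pos: [0.5318, 0.0919, 0.1942]
ee_rot: [1.0, -0.022, -0.0, 0.0]
wrist_force: [-0.7, -0.9, -1.0]
grip_width: 0.0287
finger_force: 40.0
```

apply_moves --increments '[[[-20, 36, 0, 0], [-15, 25, 0, 0], [-7, 9, 0, 0], [0, 0, 0, 0], [0, 0, 0, 0]]]'

```text
time: 6.73
tool_pos: [0.4888, 0.0255, 0.1949]
ee_rot: [1.0, -0.023, 0.001, -0.0]
wrist_force: [0.4, 0.8, -0.8]
grip_width: 0.029
finger_force: 40.0
```

```bash
python3 b.py w4; python3 d.py .4908 .0265 .091
python3 - <<'E'
from h import *
f=grab_frame("scene");cv2.imwrite("pics/s1.png",cv2.resize(f["img"][100:300,180:440],None,fx=3,fy=3))
E
```

```text
[0.563 0.022 0.379] [-0.685  0.717  0.097 -0.091]
tin_center 0.96 [284. 313.] [0.3468 0.0295 0.0355]
tin_center 0.69 [474. 311.] [ 0.3409 -0.1775  0.0355]
tin_center 0.61 [385. 207.] [ 0.4631 -0.077   0.0355]
{'time': np.float64(6.983), 'tool_pos': array([0.489, 0.026, 0.194]), 'ee_rot': array([ 1.   , -0.022, -0.   , -0.   ]), 'joints': array([0.03 , 0.19 , 1.761, 0.   , 1.191, 1.644])}
6.9833 [0.4890126  0.02624518 0.1943517 ] -2.5024146214220546 [  1.8  -0.3 103.4] 0.02901956345046347 39.99334931373596
```

View pics/s1.png

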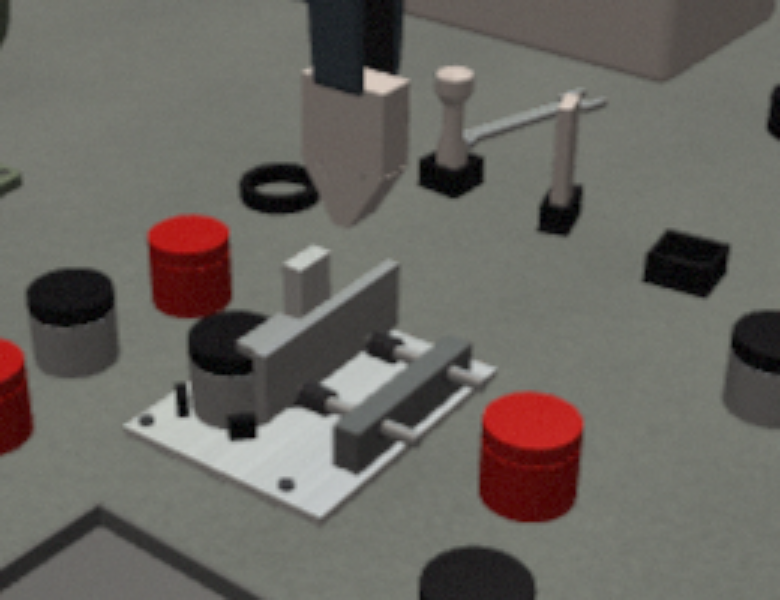

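The wedge hangs upright over the slot, at about (350,150) in the crop, and the nest is undisturbed below. Lowering.

apply_moves --increments '[[[2, 0, 20, 0], [0, 0, 20, 0], [0, 0, 10, 0], [0, 0, 10, 0], [0, 0, 0, 0]]]'

```text
time: 7.45
tool_pos: [0.4882, 0.0255, 0.1327]
ee_rot: [1.0, -0.022, -0.003, 0.0]
wrist_force: [-3.1, 0.2, -0.3]
grip_width: 0.0288
finger_force: 40.0
```

apply_moves --increments '[[[0, 0, 8, 0], [0, 0, 8, 0], [0, 0, 8, 0], [0, 0, 6, 0], [0, 0, 0, 0]]]'

```text
time: 7.87
tool_pos: [0.4896, 0.0252, 0.1035]
ee_rot: [1.0, -0.023, -0.001, 0.0]
wrist_force: [-2.4, -0.0, -4.5]
grip_width: 0.0288
finger_force: 40.0
```

```bash
python3 d.py .4908 .0265 .0925; python3 -c "
from h import *
o=ctrl.get_obs();print(o['wrist_force'])"
```

```text
7.8667 [0.48959746 0.02515473 0.10348203] -2.595165936359037 [ 1.2 -1.4 11. ] 0.02880756689296801 39.976258277893066
[-2.41786266 -0.01456192 -4.53283443]
```

apply_moves --increments '[[[1, 0, 4, 0], [0, 0, 4, 0], [0, 0, 3, 0], [0, 0, 1, 0], [0, 0, 0, 0]]]'

```text
time: 8.28
tool_pos: [0.491, 0.025, 0.0924]
ee_rot: [1.0, -0.023, -0.0, 0.0]
wrist_force: [-5.1, -0.3, -0.3]
grip_width: 0.029
finger_force: 40.0
```

```bash
python3 d.py .4908 .0265 .0925; python3 -c "
from h import *
o=ctrl.get_obs();print(o['wrist_force'])
f=grab_frame('scene');cv2.imwrite('pics/s2.png',cv2.resize(f['img'][100:300,180:440],None,fx=3,fy=3))"
```

```text
8.2833 [0.49104862 0.02503887 0.09244844] -2.5921396535062087 [-0.3 -1.4 -0.1] 0.02898808849131923 39.99537706375122
[-5.09427371 -0.3163857  -0.29989812]
```

View pics/s2.png

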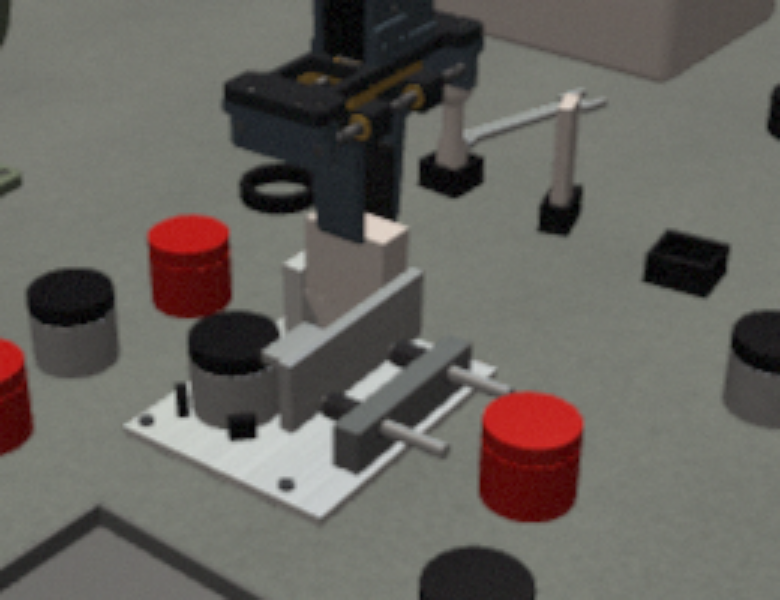

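The bar has moved out and the lip has come off most of the tin. I'll press down a bit further until contact with the plate shows in the force.

apply_moves --increments '[[[0, 0, 1, 0], [0, 0, 1, 0], [0, 0, 1, 0], [0, 0, 0, 0], [0, 0, 0, 0]]]'

```text
time: 8.75
tool_pos: [0.4925, 0.0249, 0.0922]
ee_rot: [1.0, -0.022, 0.002, 0.0]
wrist_force: [-7.2, -1.2, 15.7]
grip_width: 0.0291
finger_force: 40.1
```

apply_moves --increments '[[[0, 0, 0, 0], [0, 0, 0, 0], [0, 0, 0, 0], [0, 0, 0, 0], [0, 0, 0, 0]]]' --jaw 60

```text
time: 9.17
tool_pos: [0.492, 0.0251, 0.0896]
ee_rot: [1.0, -0.023, 0.001, 0.0]
wrist_force: [-1.3, 0.2, 0.2]
grip_width: 0.0586
finger_force: 0.0
```

apply_moves --increments '[[[0, 0, -15, 0], [0, 0, -30, 0], [0, 0, -30, 0], [0, 0, -25, 0], [0, 0, 0, 0]]]'

```text
time: 9.58
tool_pos: [0.495, 0.0252, 0.1947]
ee_rot: [1.0, -0.023, 0.006, -0.0]
wrist_force: [1.0, 0.5, 0.2]
grip_width: 0.06
finger_force: 0.0
```

```bash
python3 d.py .461 -.0724 .195; python3 -c "
from h import *
f=grab_frame('scene');a=cv2.resize(f['img'][150:270,220:420],None,fx=4,fy=4)
cv2.imwrite('pics/s3.png',a)
for c in ['scene','top']:
  f=grab_frame(c);
  for r in spot_point('tin_center',c):print(c,r['score'],ray(f,r['pixel'],.0355))
  for r in spot_point('wedge_center',c):print(c,r['score'],ray(f,r['pixel'],.058))"
```

```text
9.5833 [0.49503928 0.02523353 0.19470473] -2.5855027599539455 [-29.6  99.1  -0.7] 0.05996777851000413 0.0
scene 0.88 [ 0.3572 -0.183   0.0355]
scene 0.82 [0.3597 0.0089 0.0355]
scene 0.69 [ 0.6727 -0.0532  0.0355]
scene 0.38 [ 0.5574 -0.3262  0.0355]
scene 0.64 [0.4887 0.0328 0.058 ]
top 0.6 [ 0.3368 -0.1743  0.0355]
top 0.6 [ 0.6477 -0.05    0.0355]
top 0.59 [ 0.4568 -0.0686  0.0355]
top 0.77 [0.4884 0.0233 0.058 ]
```

View pics/s3.png

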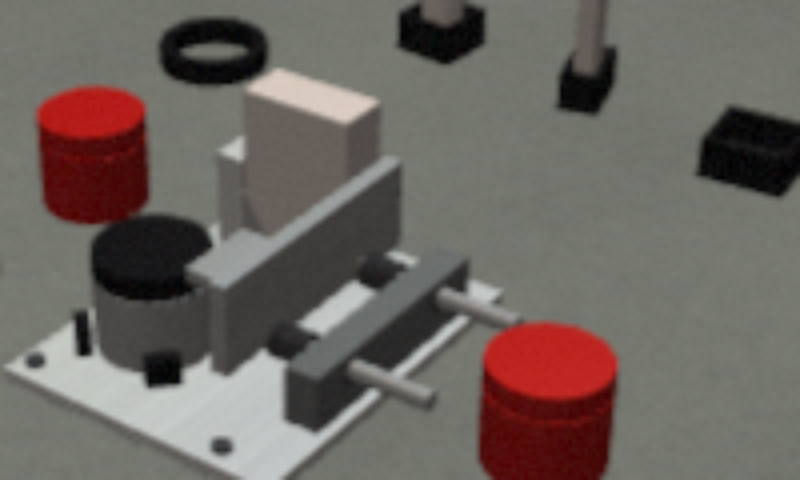

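The wedge stands upright and released, and the lip is clear of the tin, which is still in the nest at about (150,290) in this crop. I'll measure the lid centre from the wrist view.

Run:
```python
from h import *
f=grab_frame("wrist");o=ctrl.get_obs();print(o["tool_pos"])
exp=proj(f,[[.461,-.0724,.063]])[0];print("exp",exp)
r=[t for t in trace("tin_center","wrist")];
for t in r: print(t["score"],t["rect"])
g=f["img"].max(2)
m=(g<60).astype(np.uint8);k=cv2.connectedComponentsWithStats(m)
l=k[1][int(exp[1]),int(exp[0])];print(k[2][l],k[3][l],ray(f,k[3][l],.063))
big=f["img"].copy();S=np.array([.4875,.0262])
t=np.linspace(0,6.28,40)
q=proj(f,np.c_[.461+.03*np.cos(t),-.0724+.03*np.sin(t),.063+0*t]).astype(np.int32)
cv2.polylines(big,[q],True,(0,255,255),1);cv2.imwrite("pics/w5.png",big)
```

```text
[0.49068172 0.02509609 0.18848944]
exp [389.58865171 220.78638039]
0.95 [350.8, 178.8, 73.3, 74.9]
0.74 [257.0, 314.5, 57.3, 33.4]
0.56 [315.6, 1.9, 74.0, 35.0]
[ 147  184  276  102 8615] [321.31201393 246.59338363] [ 0.4384 -0.0096  0.063 ]
```

View pics/w5.png

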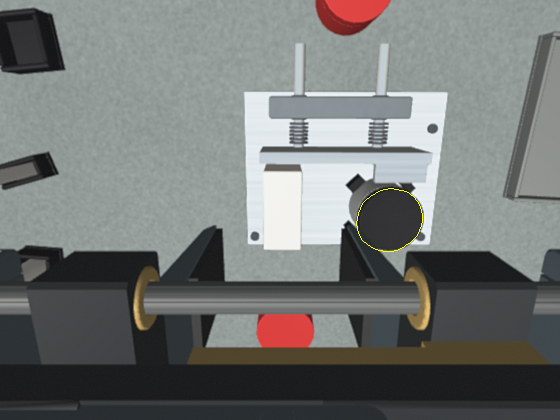

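The overlay circle sits on the tin's lid at (390,220), so the tin is at (0.461, -0.0724). The lip is clear of it. Moving over the tin.

apply_moves --increments '[[[-8, 33, 0, 0], [-9, 33, 0, 0], [-8, 33, 0, 0], [0, 0, 0, 0], [0, 0, 0, 0]]]' --jaw 91

```text
time: 10.45
tool_pos: [0.4614, -0.0737, 0.1894]
ee_rot: [1.0, -0.024, -0.0, -0.0]
wrist_force: [0.0, -0.4, 0.4]
grip_width: 0.0898
finger_force: 0.0
```

apply_moves --increments '[[[0, 0, 30, 0], [0, 0, 20, 0], [0, 0, 0, 0], [0, 0, 0, 0]]]'

```text
time: 10.78
tool_pos: [0.4615, -0.0717, 0.139]
ee_rot: [1.0, -0.022, -0.001, -0.0]
wrist_force: [-0.5, -0.7, 0.5]
grip_width: 0.0912
finger_force: 0.0
```

```bash
python3 d.py .461 -.0724 .054
```

```text
10.7833 [ 0.46154608 -0.07165124  0.13904551] -2.5228959815387215 [-0.3  0.8 85. ] 0.09115866781377034 0.0
```

apply_moves --increments '[[[0, 0, 25, 0], [0, 0, 25, 0], [0, 0, 20, 0], [0, 0, 14, 0], [0, 0, 0, 0]]]'

```text
time: 11.2
tool_pos: [0.4613, -0.0719, 0.0545]
ee_rot: [1.0, -0.022, -0.001, -0.0]
wrist_force: [-0.4, 0.3, 0.5]
grip_width: 0.0915
finger_force: 0.0
```

apply_moves --increments '[[[0, 0, 0, 0], [0, 0, 0, 0], [0, 0, 0, 0], [0, 0, 0, 0], [0, 0, 0, 0]]]' --jaw 50 --squeeze 25

```text
time: 11.62
tool_pos: [0.4625, -0.0727, 0.0565]
ee_rot: [1.0, -0.023, 0.001, 0.0]
wrist_force: [0.6, 0.1, -0.4]
grip_width: 0.0607
finger_force: 0.0
```

apply_moves --increments '[[[0, 0, 0, 0], [0, 0, 0, 0], [0, 0, 0, 0]]]'

```text
time: 11.87
tool_pos: [0.4619, -0.0727, 0.0558]
ee_rot: [1.0, -0.023, 0.0, 0.0]
wrist_force: [0.2, -0.3, -0.9]
grip_width: 0.0499
finger_force: 0.0
```

The opening is 50 mm with no force, so the tin isn't between the pads. I'll look before doing anything else.

```bash
python3 -c "
from h import *
f=grab_frame('scene');a=cv2.resize(f['img'][140:280,180:380],None,fx=4,fy=4)
cv2.imwrite('pics/s4.png',a)
o=ctrl.get_obs();print(o['grip_width'],o['finger_force'],o['wrist_force'])"
```

```text
0.05002382981577017 0.0 [-0.15346637  0.83687219  0.30091596]
```

View pics/s4.png

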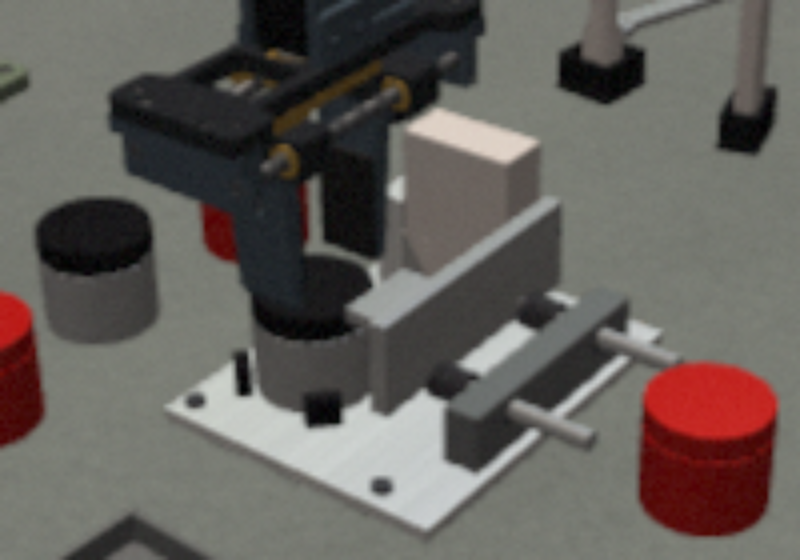

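The tips look higher relative to the lid than the numbers suggest. I'll project the expected fingertips and tin into this view to compare.

Run:
```python
from h import *
o=ctrl.get_obs();p=o["tool_pos"];M=R.from_quat(o["ee_rot"])
f=grab_frame("scene")
def s4(P): return ((proj(f,P)-[180,140])*4).round().tolist()
for z in (17,0,-10):
  print("near z",z,s4([p+M.apply(np.array(v)/1000) for v in [(16,25,z),(-16,25,z),(16,39,z),(-16,39,z)]]))
  print("far z",z,s4([p+M.apply(np.array(v)/1000) for v in [(16,-25,z),(-16,-25,z),(16,-39,z)]]))
print("lid +x,-x,+y,-y",s4([[.491,-.0724,.063],[.431,-.0724,.063],[.461,-.0424,.063],[.461,-.1024,.063]]))
w=grab_frame("wrist");q=lambda P: proj(w,P).round().tolist()
print("wrist tips",q([p+M.apply(np.array(v)/1000) for v in [(16,25,17),(16,-25,17),(-16,25,17)]]))
for c in ("scene","wrist"):
  for t in trace("tin_center",c)[:4]:print(c,t["score"],t["rect"])
```

```text
near z 17 [[305.0, 359.0], [254.0, 337.0], [286.0, 372.0], [235.0, 350.0]]
far z 17 [[370.0, 312.0], [320.0, 292.0], [388.0, 300.0]]
near z 0 [[304.0, 329.0], [252.0, 307.0], [285.0, 342.0], [233.0, 320.0]]
far z 0 [[370.0, 283.0], [319.0, 263.0], [387.0, 271.0]]
near z -10 [[303.0, 311.0], [251.0, 289.0], [284.0, 324.0], [232.0, 302.0]]
far z -10 [[369.0, 265.0], [318.0, 246.0], [387.0, 253.0]]
lid +x,-x,+y,-y [[360.0, 300.0], [261.0, 263.0], [347.0, 254.0], [272.0, 309.0]]
wrist tips [[324.0, 211.0], [240.0, 211.0], [323.0, 261.0]]
scene 0.81 [241.4, 203.8, 31.5, 36.0]
scene 0.81 [156.2, 212.2, 34.5, 40.1]
scene 0.56 [340.1, 230.9, 35.6, 41.6]
wrist 0.87 [232.2, 189.0, 101.5, 95.0]
```

Run:
```python
from h import *
o=ctrl.get_obs();p=o["tool_pos"];M=R.from_quat(o["ee_rot"])
f=grab_frame("scene")
def s4(P): return ((proj(f,P)-[180,140])*4).round().tolist()
for z in (-50,-62,-76,-90,-110):
  print("body z",z,s4([p+M.apply(np.array(v)/1000) for v in [(38,89,z),(-38,89,z),(38,-89,z)]]))
a=f["img"][140:280,180:380].mean(2).astype(int)
for col in (57,62,67,72,85,92): print(col*4, a[20:85,col].tolist())
print(p, 'wedge top +x-y corner', s4([[.52,.01,.108],[.456,.012,.108]]))
```

```text
body z -50 [[243.0, 314.0], [116.0, 261.0], [483.0, 154.0]]
body z -62 [[242.0, 290.0], [113.0, 238.0], [483.0, 132.0]]
body z -76 [[240.0, 262.0], [110.0, 210.0], [483.0, 106.0]]
body z -90 [[238.0, 234.0], [107.0, 183.0], [483.0, 80.0]]
body z -110 [[235.0, 192.0], [103.0, 142.0], [483.0, 42.0]]
228 [93, 107, 91, 56, 40, 44, 41, 38, 39, 37, 36, 42, 44, 40, 34, 18, 19, 20, 17, 19, 34, 38, 36, 42, 39, 34, 34, 35, 39, 44, 35, 37, 36, 42, 36, 36, 38, 39, 33, 40, 31, 41, 32, 35, 35, 83, 114, 120, 119, 118, 123, 121, 121, 120, 122, 126, 123, 122, 121, 121, 125, 125, 122, 121, 123]
248 [117, 102, 57, 29, 52, 49, 37, 37, 41, 38, 39, 38, 41, 21, 13, 12, 12, 18, 19, 30, 30, 33, 35, 35, 34, 37, 36, 36, 37, 39, 37, 37, 39, 39, 34, 37, 35, 39, 36, 37, 41, 38, 39, 38, 40, 37, 38, 36, 40, 38, 41, 36, 40, 74, 86, 89, 90, 92, 93, 107, 110, 110, 110, 111, 115]
268 [48, 60, 64, 52, 40, 26, 16, 18, 27, 34, 24, 24, 15, 14, 12, 9, 12, 33, 35, 41, 85, 89, 66, 36, 31, 31, 35, 39, 38, 35, 32, 37, 40, 38, 38, 36, 34, 37, 40, 38, 36, 36, 40, 34, 37, 36, 38, 39, 43, 39, 36, 37, 38, 35, 32, 22, 25, 21, 1, 1, 1
[... 205 characters left out ...]
 36, 34, 35, 38, 40, 39, 39, 38, 40, 38, 30, 25, 26, 18, 15, 12, 2, 9, 7]
340 [33, 44, 46, 42, 39, 35, 36, 41, 48, 71, 75, 63, 42, 31, 35, 39, 42, 30, 17, 18, 13, 12, 22, 11, 19, 16, 17, 9, 15, 16, 17, 9, 15, 18, 17, 19, 22, 14, 17, 18, 15, 24, 91, 117, 78, 32, 25, 26, 26, 25, 26, 28, 26, 29, 25, 25, 28, 31, 28, 16, 6, 5, 6, 10, 72]
368 [23, 18, 15, 19, 33, 84, 85, 60, 47, 34, 36, 38, 39, 38, 36, 41, 38, 39, 43, 34, 14, 9, 11, 19, 12, 20, 12, 9, 17, 7, 9, 18, 23, 13, 12, 18, 17, 13, 11, 15, 20, 22, 17, 16, 24, 97, 132, 154, 134, 94, 55, 26, 105, 150, 155, 158, 159, 160, 157, 131, 116, 90, 75, 71, 68]
[ 0.46178906 -0.07266798  0.05559693] wedge top +x-y corner [[506.0, 162.0], [400.0, 127.0]]
```

Run:
```python
from h import *
o=ctrl.get_obs();p=o["tool_pos"];M=R.from_quat(o["ee_rot"])
w=grab_frame("wrist");print(w["mtx"])
for x in (16,0,-16):
  for z in (17,0,-10,-20,-30):
    print(x,z,proj(w,[p+M.apply(np.array(v)/1000) for v in [(x,45.7,z),(x,-45.7,z),(x,59,z),(x,-59,z)]]).round().tolist())
# current fingertip apex: dark columns in image
g=w["img"].mean(2).astype(int)
for r in range(190,260,6): print(r,g[r,190:380:6].tolist())
```

```text
[[354.36024909   0.         281.45776706]
 [  0.         354.36024909 205.64711011]
 [  0.           0.           1.        ]]
16 17 [[359.0, 211.0], [205.0, 211.0], [382.0, 211.0], [182.0, 211.0]]
16 0 [[366.0, 220.0], [198.0, 219.0], [390.0, 220.0], [174.0, 219.0]]
16 -10 [[370.0, 226.0], [194.0, 225.0], [396.0, 226.0], [168.0, 225.0]]
16 -20 [[375.0, 232.0], [189.0, 232.0], [402.0, 232.0], [161.0, 232.0]]
16 -30 [[381.0, 239.0], [183.0, 239.0], [409.0, 239.0], [154.0, 239.0]]
0 17 [[358.0, 236.0], [206.0, 236.0], [380.0, 236.0], [184.0, 236.0]]
0 0 [[364.0, 247.0], [200.0, 247.0], [388.0, 247.0], [176.0, 247.0]]
0 -10 [[368.0, 254.0], [195.0, 254.0], [393.0, 254.0], [170.0, 254.0]]
0 -20 [[373.0, 262.0], [191.0, 262.0], [399.0, 262.0], [164.0, 262.0]]
0 -30 [[378.0, 271.0], [186.0, 271.0], [406.0, 271.0], [158.0, 271.0]]
-16 17 [[356.0, 261.0], [207.0, 261.0], [378.0, 261.0], [186.0, 261.0]]
-16 0 [[362.0, 273.0], [201.0, 273.0], [386.0, 273.0], [178.0, 273.0]]
-16 -10 [[366.0, 282.0], [197.0, 281.0], [391.0, 282.0], [173.0, 281.0]]
-16 -20 [[371.0, 291.0], [193.0, 291.0], [397.0,
[... 1141 characters left out ...]
1, 155]
232 [226, 227, 227, 230, 40, 45, 25, 124, 48, 47, 47, 47, 46, 47, 46, 47, 47, 46, 46, 46, 47, 48, 49, 49, 24, 69, 45, 162, 232, 231, 232, 148]
238 [229, 229, 231, 40, 45, 49, 25, 34, 47, 46, 48, 47, 47, 46, 46, 45, 46, 46, 47, 47, 46, 47, 47, 48, 34, 24, 44, 46, 228, 229, 230, 152]
244 [229, 230, 91, 45, 45, 22, 28, 31, 48, 47, 48, 46, 47, 47, 46, 47, 46, 46, 44, 47, 47, 48, 47, 47, 34, 25, 65, 44, 44, 237, 235, 147]
250 [229, 180, 44, 44, 46, 25, 25, 27, 47, 47, 47, 47, 48, 46, 46, 47, 46, 44, 46, 46, 48, 47, 47, 49, 36, 30, 26, 44, 44, 38, 235, 154]
256 [227, 45, 45, 46, 25, 26, 27, 29, 46, 46, 46, 45, 46, 45, 45, 46, 46, 44, 46, 46, 46, 47, 49, 48, 35, 36, 22, 67, 44, 44, 47, 146]
```

The wrist and scene views agree: the fingertips sit about 13 mm behind the reported TCP, not 17 mm ahead, so the true tool is about 30 mm higher than reported. The fingers closed just above the lid. Before descending, I'll check from the stored pictures where the wedge top, bar and gripper body really are.

apply_moves --increments '[[[0, 0, 0, 0], [0, 0, 0, 0], [0, 0, 0, 0], [0, 0, 0, 0], [0, 0, 0, 0]]]' --jaw 91

```text
time: 12.63
tool_pos: [0.4618, -0.0727, 0.0556]
ee_rot: [1.0, -0.023, 0.0, 0.0]
wrist_force: [0.1, -0.1, -0.1]
grip_width: 0.0805
finger_force: 0.0
```

Run:
```python
from h import *
f=grab_frame("scene");o=ctrl.get_obs();p=o["tool_pos"];M=R.from_quat(o["ee_rot"]);print(p,o["grip_width"])
S=np.array([.4875,.0262]);a=np.radians(-2.6);Rm=np.array([[np.cos(a),-np.sin(a)],[np.sin(a),np.cos(a)]])
for z in (.108,.120):
  print("wedge top s3 px",z,((proj(f,[np.r_[S+Rm@v,z] for v in [(-.032,-.015),(-.032,.015),(.032,.015),(.032,-.015)]])-[220,150])*4).round().tolist())
w=cv2.imread("pics/w5.png")
g=f["img"].mean(2).astype(int)
for z in (-62,-92):
  for x in (38,20,0,-20,-38): print(z,x,proj(f,[p+M.apply(np.array([x,89,z])/1000)]).round(1).tolist())
for c in (207,212,217,222,227,232,236): print(c,g[165:205,c].tolist())
```

```text
[ 0.46181735 -0.07268071  0.05563965] 0.08464588151862833
wedge top s3 px 0.108 [[239.0, 86.0], [274.0, 63.0], [379.0, 98.0], [344.0, 121.0]]
wedge top s3 px 0.12 [[238.0, 64.0], [274.0, 42.0], [379.0, 76.0], [344.0, 99.0]]
-62 38 [[240.4, 212.6]]
-62 20 [[232.6, 209.4]]
-62 0 [[224.0, 205.8]]
-62 -20 [[215.7, 202.4]]
-62 -38 [[208.3, 199.4]]
-92 38 [[239.4, 197.5]]
-92 20 [[231.4, 194.3]]
-92 0 [[222.7, 190.9]]
-92 -20 [[214.2, 187.6]]
-92 -38 [[206.7, 184.7]]
207 [67, 86, 82, 68, 59, 71, 76, 87, 112, 120, 120, 121, 121, 115, 120, 122, 121, 118, 119, 120, 118, 123, 122, 119, 75, 22, 20, 27, 22, 23, 23, 26, 29, 23, 26, 26, 25, 27, 12, 6]
212 [35, 26, 19, 13, 22, 24, 37, 37, 40, 44, 39, 39, 38, 43, 35, 38, 39, 38, 69, 109, 123, 119, 118, 123, 113, 68, 24, 25, 20, 26, 26, 23, 22, 24, 23, 27, 17, 4, 8, 9]
217 [54, 50, 38, 21, 19, 18, 15, 27, 32, 39, 39, 37, 39, 45, 37, 39, 38, 38, 38, 42, 72, 111, 121, 120, 122, 120, 122, 113, 99, 80, 60, 51, 39, 27, 15, 26, 28, 32, 53, 59]
222 [40, 39, 40, 41, 25, 19, 16, 17, 14, 24, 34, 38, 39, 40, 39, 38, 39, 38, 42, 40, 37, 39, 76, 113, 124, 125, 123, 117, 120, 119, 123, 121, 120, 123, 122, 120, 125, 122, 120, 122]
227 [37, 40, 39, 42, 38, 42, 32, 14, 16, 12, 19, 31, 41, 42, 40, 38, 38, 43, 38, 39, 42, 38, 39, 36, 69, 108, 121, 118, 119, 123, 121, 120, 122, 120, 120, 124, 122, 122, 117, 122]
232 [38, 39, 39, 35, 38, 39, 57, 47, 27, 18, 18, 17, 21, 30, 38, 35, 35, 39, 41, 37, 33, 42, 42, 42, 38, 41, 36, 37, 36, 41, 41, 39, 43, 41, 42, 39, 31, 55, 92, 114]
236 [35, 37, 41, 37, 38, 38, 36, 37, 38, 31, 27, 18, 15, 21, 27, 31, 38, 38, 39, 42, 39, 40, 34, 40, 39, 37, 36, 37, 42, 38, 38, 41, 36, 34, 38, 35, 34, 39, 36, 40]
```

The body underside is about 95 mm behind the reported TCP and the wedge top is at 0.108 m, so the wedge is fully home. I can lower another 29 mm: tips at about 0.04 m and about 12 mm of clearance over the wedge.

apply_moves --increments '[[[0, 0, 10, 0], [0, 0, 10, 0], [0, 0, 9, 0], [0, 0, 0, 0], [0, 0, 0, 0]]]'

```text
time: 13.1
tool_pos: [0.4615, -0.0726, 0.0263]
ee_rot: [1.0, -0.023, -0.001, -0.0]
wrist_force: [0.6, -0.4, -0.9]
grip_width: 0.0913
finger_force: 0.0
```

apply_moves --increments '[[[0, 0, 0, 0], [0, 0, 0, 0], [0, 0, 0, 0], [0, 0, 0, 0], [0, 0, 0, 0]]]' --jaw 50 --squeeze 30

```text
time: 13.52
tool_pos: [0.4621, -0.0729, 0.0269]
ee_rot: [1.0, -0.022, 0.0, 0.0]
wrist_force: [0.5, -1.2, 0.6]
grip_width: 0.0606
finger_force: 0.8
```

apply_moves --increments '[[[0, 0, 0, 0], [0, 0, 0, 0], [0, 0, 0, 0]]]'

```text
time: 13.77
tool_pos: [0.4621, -0.0729, 0.0269]
ee_rot: [1.0, -0.023, 0.0, 0.0]
wrist_force: [-0.1, -0.7, 2.7]
grip_width: 0.0587
finger_force: 30.0
```

apply_moves --increments '[[[0, 0, -6, 0], [0, 0, -15, 0], [0, 0, -20, 0], [0, 0, -20, 0], [0, 0, -19, 0]]]'

```text
time: 14.18
tool_pos: [0.4611, -0.0723, 0.1073]
ee_rot: [1.0, -0.023, -0.001, -0.0]
wrist_force: [0.7, 0.9, -2.5]
grip_width: 0.0595
finger_force: 30.0
```

apply_moves --increments '[[[0, 0, -10, 0], [0, 0, 0, 0], [0, 0, 0, 0]]]'

```text
time: 14.43
tool_pos: [0.4615, -0.0725, 0.1166]
ee_rot: [1.0, -0.023, 0.0, -0.0]
wrist_force: [-1.0, -0.2, -2.5]
grip_width: 0.0586
finger_force: 30.0
```

```bash
python3 d.py .535 -.2985 .117
python3 - <<'E'
from h import *
for c in ("scene","top"):
  f=grab_frame(c)
  for r in spot_point("wedge_center",c)[:2]: print("wedge",c,r["score"],ray(f,r["pixel"],.058))
  for r in spot_point("tin_center",c)[:5]: print("tin",c,r["score"],ray(f,r["pixel"],.125))
  for r in spot_point("tray",c)[:2]: print("tray",c,r["score"],ray(f,r["pixel"],.0))
E
```

```text
14.4333 [ 0.46151687 -0.07246531  0.11662005] -2.5911049038735854 [ 83.6 222.5  -0.4] 0.058631626137489304 29.999527255858993
wedge scene 0.96 [0.4938 0.016  0.058 ]
tin scene 0.92 [ 0.4511 -0.0939  0.125 ]
tin scene 0.89 [ 0.7209 -0.1633  0.125 ]
tin scene 0.68 [ 0.4545 -0.2723  0.125 ]
tin scene 0.57 [ 0.4631 -0.0748  0.125 ]
tin scene 0.55 [ 0.556 -0.073  0.125]
tray scene 0.59 [ 0.5321 -0.3007  0.    ]
tin top 0.72 [ 0.6213 -0.046   0.125 ]
tin top 0.68 [ 0.455 -0.07   0.125]
tin top 0.56 [0.341  0.0245 0.125 ]
tray top 0.65 [ 0.5305 -0.2981  0.    ]
```

apply_moves --increments '[[[7, 20, 0, 0], [12, 31, 0, 0], [12, 31, 0, 0], [12, 31, 0, 0], [12, 31, 0, 0]]]'

```text
time: 15.25
tool_pos: [0.5105, -0.2204, 0.1164]
ee_rot: [1.0, -0.023, -0.0, -0.0]
wrist_force: [1.0, 0.2, -2.7]
grip_width: 0.0588
finger_force: 30.0
```

apply_moves --increments '[[[12, 31, 0, 0], [10, 28, 0, 0], [7, 19, 0, 0], [0, 0, 20, 0], [0, 0, 20, 0]]]'

```text
time: 15.67
tool_pos: [0.5369, -0.3004, 0.0767]
ee_rot: [1.0, -0.024, 0.001, 0.001]
wrist_force: [-0.2, 0.2, -3.3]
grip_width: 0.0589
finger_force: 30.0
```

apply_moves --increments '[[[0, 0, 15, 0], [0, 0, 12, 0], [0, 0, 8, 0], [0, 0, 5, 0], [0, 0, 0, 0]]]'

```text
time: 16.08
tool_pos: [0.5352, -0.2979, 0.0355]
ee_rot: [1.0, -0.023, -0.001, -0.0]
wrist_force: [-0.1, 0.6, -3.0]
grip_width: 0.0585
finger_force: 30.0
```

```bash
python3 d.py .535 -.2985 .023
python3 - <<'E'
from h import *
for c in ("scene","top"):
  f=grab_frame(c)
  for r in spot_point("tin_center",c)[:5]: print("tin",c,r["score"],ray(f,r["pixel"],.043))
E
```

```text
16.0833 [ 0.53518954 -0.29788429  0.03553145] -2.584812423918694 [-0.1  0.6 12.5] 0.058512989708558456 29.99951358364342
tin scene 0.89 [0.3545 0.0096 0.043 ]
tin scene 0.81 [ 0.5341 -0.2999  0.043 ]
tin scene 0.75 [ 0.6736 -0.0565  0.043 ]
tin scene 0.65 [ 0.3641 -0.2018  0.043 ]
tin top 0.95 [0.3352 0.0279 0.043 ]
tin top 0.79 [ 0.6484 -0.0507  0.043 ]
tin top 0.62 [ 0.5351 -0.2935  0.043 ]
```

The tin is over the tray centre, so I'm lowering it slowly to contact.

apply_moves --increments '[[[0, 0, 4, 0], [0, 0, 4, 0], [0, 0, 3, 0], [0, 0, 1, 0], [0, 0, 0, 0]]]'

```text
time: 16.7
tool_pos: [0.5354, -0.298, 0.0241]
ee_rot: [1.0, -0.023, -0.0, -0.0]
wrist_force: [0.0, -0.7, -2.0]
grip_width: 0.0588
finger_force: 30.0
```

apply_moves --increments '[[[0, 0, 1, 0], [0, 0, 0.5, 0], [0, 0, 0, 0]]]'

```text
time: 16.95
tool_pos: [0.5357, -0.2982, 0.0231]
ee_rot: [1.0, -0.023, -0.0, 0.0]
wrist_force: [-0.4, -0.7, -2.4]
grip_width: 0.0586
finger_force: 30.0
```

apply_moves --increments '[[[0, 0, 1, 0], [0, 0, 1, 0], [0, 0, 0, 0], [0, 0, 0, 0]]]'

```text
time: 17.28
tool_pos: [0.5358, -0.2983, 0.0229]
ee_rot: [1.0, -0.023, 0.0, 0.0]
wrist_force: [-2.4, 1.7, 6.6]
grip_width: 0.0591
finger_force: 30.0
```

Contact with the tray floor: the vertical force went from -2.4 to +6.6 N. Release and rise.

apply_moves --increments '[[[0, 0, -1, 0], [0, 0, 0, 0], [0, 0, 0, 0], [0, 0, 0, 0], [0, 0, 0, 0]]]' --jaw 88

```text
time: 17.7
tool_pos: [0.5358, -0.2983, 0.0221]
ee_rot: [1.0, -0.023, 0.0, 0.0]
wrist_force: [-0.9, 0.0, 0.9]
grip_width: 0.0872
finger_force: 0.0
```

apply_moves --increments '[[[0, 0, 0, 0], [0, 0, -10, 0], [0, 0, -30, 0], [0, 0, -40, 0], [0, 0, -40, 0]]]'

```text
time: 18.12
tool_pos: [0.535, -0.2979, 0.1433]
ee_rot: [1.0, -0.023, -0.001, -0.0]
wrist_force: [0.3, -1.1, -0.1]
grip_width: 0.0881
finger_force: 0.0
```

apply_moves --increments '[[[0, 0, -20, 0], [0, 0, 0, 0], [0, 0, 0, 0], [0, 0, 0, 0], [0, 0, 0, 0]]]'

```text
time: 18.53
tool_pos: [0.5347, -0.2977, 0.1606]
ee_rot: [1.0, -0.023, -0.001, -0.001]
wrist_force: [-0.7, 1.3, -0.4]
grip_width: 0.0877
finger_force: 0.0
```

Run:
```python
from h import *
o=ctrl.get_obs();print(o["time"],o["tool_pos"],o["wrist_force"],o["finger_force"])
S=np.array([.4875,.0262])
for c in ("scene","top"):
  f=grab_frame(c)
  for r in spot_point("tin_center",c)[:5]: print("tin",c,round(r["score"],2),ray(f,r["pixel"],.0315))
  for r in spot_point("tray",c)[:1]: print("tray",c,round(r["score"],2),ray(f,r["pixel"],.0))
  for r in spot_point("wedge_center",c)[:1]: print("wedge",c,round(r["score"],2),ray(f,r["pixel"],.058))
  for r in trace("tin_center",c)[:5]: print(r["rect"])
  for r in trace("wedge_center",c)[:1]: print("wedge rect",r["rect"])
```

```text
18.5333 [ 0.53474177 -0.29768088  0.1605917 ] [-0.7403793   1.31157537 -0.39520546] 0.0
tin scene 0.92 [ 0.5337 -0.2993  0.0315]
tin scene 0.85 [ 0.6694 -0.0546  0.0315]
tin scene 0.73 [0.3406 0.025  0.0315]
tin scene 0.71 [ 0.3489 -0.1831  0.0315]
tray scene 0.89 [ 0.5343 -0.3003  0.    ]
wedge scene 0.81 [0.4909 0.0241 0.058 ]
[189.1, 278.1, 43.5, 50.5]
[235.0, 170.0, 23.4, 34.1]
[160.2, 214.7, 32.5, 38.8]
[340.4, 230.7, 33.6, 43.8]
wedge rect [279.2, 168.0, 34.4, 39.2]
tin top 0.97 [ 0.6543 -0.0525  0.0315]
tin top 0.89 [ 0.3378 -0.1754  0.0315]
tin top 0.59 [0.3393 0.0315 0.0315]
tray top 0.65 [ 0.5291 -0.2999  0.    ]
wedge top 0.64 [0.4847 0.0235 0.058 ]
[346.2, 273.6, 38.5, 32.8]
[240.4, 270.6, 31.1, 30.5]
[405.5, 176.8, 40.1, 33.3]
wedge rect [249.5, 184.7, 20.0, 35.2]
```

```bash
python3 -c "
from cell import ticket
print(ticket.finish_job())"
```

```text
the job is handed in; nothing more can be done
None
```

I handed the job in at about 18.5 s of the 54 s allowed: by the last camera check the wedge stands home in the slot, holding the catch open, and the tin is upright near the tray's centre with the gripper clear; no verdict was returned.

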